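# Dock a dosing refill: nose in the socket, tail pressed under the latch

### The job

Put the refill with the square nose into the dosing dock: slip its nose tail-high under the lip into the socket, then press the tail down, gently, until the spring latch clicks over its ledge and it stays fully home by itself; the seat is not quite centred on its base and its latch height differs too, so look or feel for them. Leave the refill with the two round spigots and the other things on the counter where they are.

Things in the scene. Friction and masses are not known exactly. Their poses are not given: they have to be found in the camera images.
- refill: Refill to dock: stepped white plastic brick, 0.3 kg, 56 mm wide, 60 tall, lying flat. Lower part (z 0-24) spans x -55 to 55; upper part (z 24-60) x -45 to 39, leaving a 10 mm ledge at z 24 on the tail (-x) end. One black square nose (plug) on the +x end: x 55 to 71, 26 wide, z 8 to 20. Origin: centre of the 110 x 56 mm underside; x to the nose, z up.
- spare: The wrong refill, leave alone: same size, shape, colour and axes as the other refill, but instead of a square nose it has two round black spigots on the +x end, 10 mm diameter, 26 mm apart, 16 mm long.
- dock: Fixed dark steel base, x -115 to 100, 104 mm wide, 12 thick; x points to the socket, z up, origin on its underside. On it a grey seat 84 mm wide, deck at z 20, bolted through slots up to 8 mm to EITHER SIDE (y) of the base's middle, unmeasured: look or feel. Docked refill: origin at dock (0, same shift, 20 to 25), same x. Seat's side cheeks: x -30 to 45, 62 mm apart inside, to z 34.
- socket (a point): Centre of the seat's socket mouth if the seat had no side shift: dock (56.5, 0, 32). The socket head's front face is here, its top at dock z 62. The pocket is open to -x: 34 mm wide, 21 mm deep, from the deck (dock z 20) up to the overhanging lip at dock z 44.
- hook (a point): Latch hook's tip at its LOWEST setting, no shift: dock (-50, 0, 45.5): flat underside; ramp above, away from the seat, to z 58.5. Bolt 28 mm wide, guides x -115 to -65, to z 52. Hook, guides, pin and the tail's rest pads form one block screwed 0 to 6 mm HIGHER on the seat, unmeasured. A tail pressed down drives the bolt back; it snaps over the ledge 1.5 mm above the pads.
- pin (a point): Top of the dock's spring valve pin, 14 mm across, at the lowest setting, no shift: dock (-42, 0, 28), 8 mm above the rest pads. It pushes the refill's tail up with 5 to 10 N, so the refill must be pressed home. Some 10 to 20 N on the tail seats it; the tail's top moves down and back as it rocks.
- latch (a joint): Spring bolt of the dock, in m: 0 = fully out (as at the start, and again when hooked over the ledge), grows to 0.010 as it is driven back toward -x of the dock. The spring gives about 2 to 5 N.
- tumbler: Steel tumbler, 68 mm diameter, 95 mm tall, origin under its centre. Leave alone.
- jar: Glass jar with steel cap, 60 mm diameter, 85 mm tall, origin under its centre. Leave alone.
- mug: White mug, 78 mm diameter, 85 mm tall, origin under its centre. Leave alone.
- plate: White plate, 170 mm diameter, 22 mm tall, origin under its centre. Leave alone.
- soap: White bottle, 60 mm diameter, 170 mm tall, origin under its centre. Leave alone.
- brush: Scrubbing brush lying along its x, handle to -x, about 220 mm long. Leave alone.
- scourer: Green scouring block, 100 x 65 x 28 mm, origin under its centre. Leave alone.

How it is judged (in metres and radians):
At the end, for the whole second after the job is handed in: Square-nosed refill down in the dock (tilt < 0.10, align < 0.13 rad), origin within 5 mm of dock x, 13 mm of y, at z 17 to 28 mm, at rest, latch back out over the ledge (< 2.5 mm); other refill within 30 mm and all else within 40 mm of where it started (x of refill in the frame of dock between -0.005 and 0.005 m and y of refill in the frame of dock between -0.013 and 0.013 m and z of refill in the frame of dock between 0.017 and 0.028 m and angle between the x axis of refill and the x axis of dock, either way round below 0.13 rad and angle between refill's own z axis and vertical below 0.1 rad and value of joint latch below 0.0025 m and linear speed of refill below 0.01 m/s and distance of spare from where it was at the start of the episode below 0.03 m and distance of each of tumbler, jar, mug, plate, soap, brush, scourer from where it was at the start of the episode below 0.04 m); the robot touches nothing.
It fails at once if the refill is forced against the dock with more than 45 N (contact force between refill and dock above 45 N).
It fails at once if the other refill is moved more than 30 mm (distance of spare from where it was at the start of the episode above 0.03 m).
It fails at once if a bystander is moved more than 40 mm (distance of any of tumbler, jar, mug, plate, soap, brush, scourer from where it was at the start of the episode above 0.04 m).
It also fails if it takes over 64 s, if anything falls off the work surface, if the arm or the gripper's body presses on something with over 40 N, if the wrist force passes 120 N, or if a joint passes its speed limit or range.

### The arm

A 6-joint arm with a two-finger parallel gripper is mounted at the origin on the work surface. World frame = base frame: x ahead of the robot, y to its left, z up, the work surface at z = 0. Lengths are in m, angles in degrees, forces in N, time in s.
With the tool pointing down it reaches from about 0.3 to 0.75 m from the base axis. Payload 8.5 kg.
Tool frame: the origin (TCP) lies midway between the tips of the shut fingers; the grasp point (between the pads) lies 19 mm behind it; z points along the fingers, y is the line along which they close (so a half turn about z gives the same grasp; the last joint's range is limited). The gripper opens to 85 mm and grips with 20 to 120 N. Pads are 22 mm wide; open, the fingers measure 114 mm over their backs; the gripper's body (76 mm by 85 mm) begins 54 mm behind the grasp point. The pads swing forward as they close: fully open they stand 13 mm farther back than shut.
Start: joints at [-12.336, 21.807, 74.336, -0, 83.858, -12.336], TCP at [0.55, 0, 0.231] pointing down, gripper open.
Joint ranges: [-178.18, 178.18], [-50.72, 133.34], [12.68, 142.11], [-81.47, 261.47], [9.98, 163.14], [-165.26, 165.26]. Speed limits (degrees/s): [136.94, 136.94, 180, 180, 180, 180].

### API

Orientations are given as a 3x3 rotation matrix whose columns are the frame's x, y, z axes.
In Python, from rig import env gives the robot as it stands. The module is installed in compiled form; this text tells all that it offers.
- The arm moves only by the tool jog_arm, never from a script. Its argument "targets" is a list of rows, each a list of 6 numbers: the shift along the tool's x, y, z in cm, then the turn, a rotation vector about the tool's x, y, z in degrees. A call has 1 to 8 rows; each row is the pose to reach, as a shift and turn from the pose commanded when the call began, along the tool's axes at that moment; what a row does not reach only later rows make up. A row lasts 1/12 s, in which the tool goes at most 41.7 mm and 7.16 degrees, less where a joint would pass 70% of its speed; a pose out of reach is approached as far as the arm can. A call with a gripper value outside its range is refused whole. "hand" is the opening, from 0 (shut) to 1 (fully open), set as the call begins (left out, the last holds). The fingers move at their own pace and stop on an object; "newtons" is the grip in N (left out, the last holds). Time passes only in rows, so rows that repeat a pose let the fingers close. It gives the time, the measured TCP pose, the force, the opening and the grip force at its end, in the units of the state.
- env.observe(): the state, without advancing time (a new reading comes with each control period).
- env.get_image(name): name is "scene" or "side" or "wrist"; returns a dict with "frame" (384x512x3 uint8, red, green, blue), "depth" (384x512 float32, m along the optical axis (not along the pixel's ray), 0 where there is no reading), "fovy" (degrees; the focal length in pixels is half the picture's height over the tangent of half this angle, whatever the lens; pixels are square), "cx", "cy" (the principal point, pixels), "k1" (the pictures are not rectified: a ray, as slopes to the right and down, at radius r is drawn at 1 + k1 r^2 times it, then the intrinsics apply), "cam_to_world" (4x4, takes a point from camera to world coordinates). Camera axes: x right, y down, z forward; pixel columns grow to the right and rows downward; lengths in m; the calibration is good to about 2 mm. A picture is of the moment at which its call begins.
- env.close_job(): hands the job in; it is judged then, once.
Trained networks look in the newest picture that a camera, given by its name, has taken for a name from the list of things; names that differ only in an ending like _2 or _b are one class to them, and where a whole thing is asked for, a point or a joint stands for the part that bears it (a point fixed in the world has none). Each returns a list of dicts, best first, with "score" (0 to 1); they miss things now and then, are a little off and sometimes report something else, mostly with a low value. They report only what shows in the picture. A call takes as long as a camera call.
- env.regions_of(camera, target): "pixels" (384x512 bool, what is visible of it) and "point" ([row, column] in pixels, amid what is visible of it).
The state is a dict: "time_s": time; "q": joint angles; "qvel": joint speeds; "joint_efforts": joint torques, N m; "position": TCP position; "tool_rot": TCP orientation; "ft_force": force on the tool from outside, world axes, zero at the start; "wrist_torque": the same for the moment, N m; "grip_width": finger opening in m; "gripper_force": force on a finger pad.
Only numpy, scipy, OpenCV 4.12 (cv2) and the standard library are available. Lean on these libraries where they do the work, as an engineer would, in place of code of your own. Each camera call takes 0.05 s, during which the arm holds its last target. There are 200 camera calls.

## Working session

There is one attempt and no reset: what is moved stays moved. The work goes in short steps, Python scripts to look and compute and a tool call to move; the robot and the scene stay as the last step left them, time stands still between calls to the robot, and variables do not carry over. Pictures are saved under pics/ and viewed, at most 10 in all, crops included, and the job is handed in when it is done.

Besides the shell and the picture viewer there is one more tool, called after "Call:" as name([rows], argument=value, ...), one row to a line, values as JSON. jog_arm: Moves the arm, as the interface text tells. Its arguments: {"type":"object","properties":{"targets":{"type":"array","items":{"type":"array","items":{"type":"number"}}},"hand":{"type":"number"},"newtons":{"type":"number"}},"required":["targets"]}

```bash
mkdir -p pics; cat > h.py <<'E'
import numpy as np, cv2
from rig import env
def K(im):
    f=im["frame"].shape[0]/2/np.tan(np.radians(im["fovy"]/2)); return f
def undist(im,uv):
    f=K(im); d=(np.atleast_2d(uv).astype(float)-[im["cx"],im["cy"]])/f; u=d.copy()
    for _ in range(20):
        u=d/(1+im["k1"]*(u**2).sum(1,keepdims=True))
    return u
def pts(im,mask):
    r,c=np.nonzero(mask&(im["depth"]>0)); u=undist(im,np.c_[c,r]); z=im["depth"][r,c][:,None]
    P=np.c_[u*z,z]; T=np.array(im["cam_to_world"]); return P@T[:3,:3].T+T[:3,3]
def ray(im,u,v,z):
    s=undist(im,[[u,v]])[0]; T=np.array(im["cam_to_world"]); d=T[:3,:3]@[*s,1]; o=T[:3,3]
    return o+d*(z-o[2])/d[2]
def proj(im,P):
    T=np.array(im["cam_to_world"]); p=(np.atleast_2d(P)-T[:3,3])@T[:3,:3]; s=p[:,:2]/p[:,2:]
    s=s*(1+im["k1"]*(s**2).sum(1,keepdims=True)); return s*K(im)+[im["cx"],im["cy"]]
def save(n,f): cv2.imwrite("pics/"+n+".png",f[...,::-1])
E
python3 - <<'E'
from h import *
ims={n:env.get_image(n) for n in("scene","side")}
save("a",ims["scene"]["frame"]); save("b",ims["side"]["frame"])
np.save("ims.npy",ims,allow_pickle=True)
for n in ims:
  print(n,np.round(ims[n]["cam_to_world"],3).tolist(),ims[n]["fovy"],ims[n]["k1"])
  for t in("refill","spare","dock"):
    for d in env.regions_of(n,t)[:3]:
      P=pts(ims[n],d["pixels"]); print(n,t,round(d["score"],2),d["point"],d["pixels"].sum(),np.median(P,0).round(3),np.percentile(P,2,0).round(3),np.percentile(P,98,0).round(3))
E
```

```text
scene [[-0.1, 0.604, -0.791, 1.482], [0.995, 0.044, -0.092, 0.169], [-0.02, -0.796, -0.605, 0.779], [0.0, 0.0, 0.0, 1.0]] 45.678375217929464 -0.11421838847892235
scene refill 0.8 [176.7, 208.3] 761 [ 0.471 -0.071  0.05 ] [ 0.393 -0.112 -0.001] [ 0.505 -0.043  0.062]
scene refill 0.21 [243.8, 140.1] 940 [ 0.766 -0.176  0.058] [ 0.727 -0.207  0.005] [ 0.778 -0.153  0.085]
scene spare 0.64 [217.1, 118.9] 1255 [ 0.668 -0.261  0.043] [ 0.541 -0.321 -0.002] [ 0.712 -0.234  0.061]
scene dock 0.6 [211.3, 201.7] 1041 [ 0.657 -0.052  0.065] [ 0.606 -0.084 -0.   ] [ 0.671 -0.023  0.095]
scene dock 0.58 [218.7, 311.2] 2686 [0.607 0.223 0.024] [0.48  0.161 0.001] [0.698 0.28  0.073]
scene dock 0.32 [192.7, 317.9] 81 [0.537 0.231 0.057] [0.521 0.22  0.049] [0.544 0.243 0.061]
side [[-0.951, -0.248, 0.185, 0.285], [-0.309, 0.725, -0.615, 0.84], [0.018, -0.642, -0.766, 1.056], [0.0, 0.0, 0.0, 1.0]] 43.72236874515299 0.06452804396847084
side refill 0.57 [176.4, 303.1] 998 [ 0.434 -0.06   0.044] [ 0.383 -0.105  0.002] [ 0.497 -0.043  0.062]
side spare 0.67 [247.7, 214.7] 3555 [0.59  0.233 0.021] [0.476 0.169 0.001] [0.691 0.285 0.071]
side spare 0.6 [119.6, 259.4] 456 [ 0.627 -0.243  0.033] [ 0.591 -0.277  0.003] [ 0.672 -0.234  0.06 ]
side dock 0.68 [248.3, 213.9] 3478 [0.59  0.234 0.021] [0.476 0.17  0.003] [0.689 0.285 0.071]
```

```bash
python3 - <<'E'
from h import *
ims=np.load("ims.npy",allow_pickle=True).item()
a=ims["scene"]["frame"];b=ims["side"]["frame"]
def z(f,r0,r1,c0,c1): return cv2.resize(f[r0:r1,c0:c1],(800,300),interpolation=cv2.INTER_CUBIC)
save("c",np.vstack([z(a,130,290,40,440),z(b,100,310,100,512)]))
E
```

```text
(no output)
```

View pics/a.png

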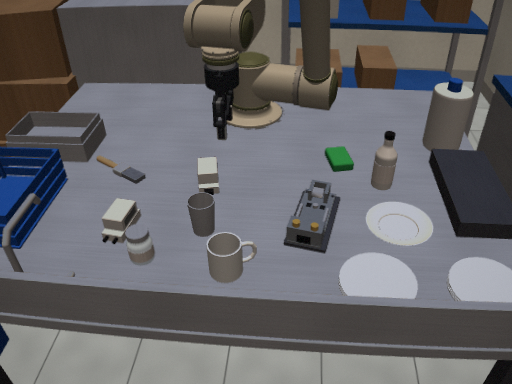

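View pics/b.png

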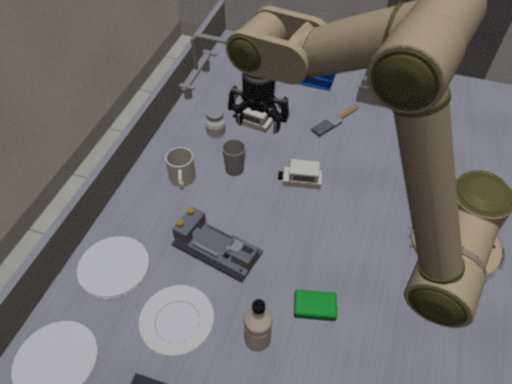

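In the scene view the refill with the single nose is at (208,175), nose toward the camera. The two-spigot spare is at (120,217). The dock is at (315,215), with its socket head (amber screws) on the side away from the robot. Next I fit the poses.

```bash
python3 - <<'E'
from h import *
ims=np.load("ims.npy",allow_pickle=True).item()
def rect(P):
    (c,s,a)=cv2.minAreaRect((P[:,:2]*1000).astype(np.float32)); return np.round(c,1),np.round(s,1),round(a,1),len(P)
for n,box in(("scene",None),("side",None)):
    im=ims[n]; P=pts(im,np.ones((384,512),bool))
    r=P[(abs(P[:,0]-.45)<.09)&(abs(P[:,1]+.075)<.05)]
    t=r[(r[:,2]>.052)&(r[:,2]<.066)]
    print(n,"refill top",rect(t),np.median(t[:,2]).round(4), "all",rect(r[r[:,2]>.006]))
    d=P[(abs(P[:,0]-.59)<.14)&(abs(P[:,1]-.225)<.09)]
    b=d[(d[:,2]>.006)]
    print("dock",rect(b)); 
    for lo,hi in((.006,.016),(.016,.026),(.028,.038),(.04,.056),(.056,.066)):
        q=d[(d[:,2]>lo)&(d[:,2]<hi)]; print(lo,rect(q) if len(q)>3 else 0)
E
```

```text
scene refill top (array([434.4, -77.4]), array([88. , 56.1]), 12.6, 361) 0.0589 all (array([466. , -66.4]), array([153.1,  69.7]), 21.6, 800)
dock (array([585.1, 222.9]), array([102.7, 222.2]), 77.9, 2564)
0.006 (array([587.4, 222.4]), array([102.7, 217.5]), 77.9, 487)
0.016 (array([585.8, 220.1]), array([ 84.2, 219.7]), 77.9, 773)
0.028 (array([588.5, 223.7]), array([ 82.6, 215.9]), 75.9, 228)
0.04 (array([586.4, 225.7]), array([ 82.9, 221.3]), 75.3, 424)
0.056 (array([595.6, 218.4]), array([ 84.8, 197.8]), 77.7, 472)
side refill top (array([431.9, -77. ]), array([83.6, 61.5]), 11.6, 463) 0.0583 all (array([460.4, -60. ]), array([166.4,  82.5]), 13.9, 1663)
dock (array([592.3, 218.7]), array([132.5, 248.5]), 84.1, 3371)
0.006 (array([592.3, 218.7]), array([132.5, 248.5]), 84.1, 647)
0.016 (array([584.1, 225.4]), array([ 99.6, 216.4]), 77.4, 1296)
0.028 (array([583.5, 219.1]), array([ 83.5, 217.8]), 78.8, 316)
0.04 (array([582.1, 227.4]), array([ 91. , 213.9]), 71.9, 420)
0.056 (array([588. , 217.6]), array([ 87.1, 209.4]), 78.4, 497)
```

View pics/c.png

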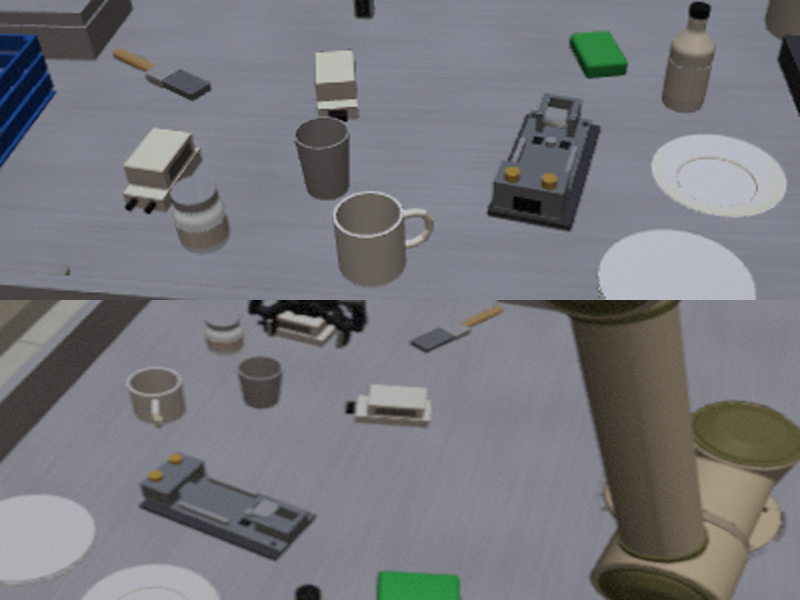

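```bash
python3 - <<'E'
from h import *
s=env.observe(); print(s["time_s"],np.round(s["position"],4),np.round(s["tool_rot"],3).tolist(),s["ft_force"],s["grip_width"])
im=env.get_image("wrist"); R=np.array(s["tool_rot"]); T=np.array(im["cam_to_world"])
print((R.T@(T[:3,3]-s["position"])).round(4),(R.T@T[:3,:3]).round(3).tolist(),im["fovy"],im["k1"])
E
```

```text
0.4 [0.5499 0.     0.2312] [[-0.0, 1.0, -0.0], [1.0, 0.0, 0.0], [0.0, -0.0, -1.0]] [0.36030476 0.91926886 0.01174643] 0.08534935561351932
[ 0.0665 -0.0005 -0.1432] [[-0.0, -0.965, -0.262], [1.0, -0.0, -0.0], [0.0, -0.262, 0.965]] 59.40882619627849 -0.06401227363318433
```

Call:
jog_arm([
  [22.3,3.4,3.1,0,0,102],
  [22.3,3.4,3.1,0,0,102],
  [22.3,3.4,3.1,0,0,102],
  [22.3,3.4,3.1,0,0,102],
  [22.3,3.4,3.1,0,0,102],
  [22.3,3.4,3.1,0,0,102],
  [22.3,3.4,3.1,0,0,102],
  [22.3,3.4,3.1,0,0,102],
], hand=1)

```text
time_s: 1.12
position: [0.5836, 0.2251, 0.1995]
tool_rot: [[0.818, 0.576, -0.001], [0.576, -0.818, -0.0], [-0.001, -0.0, -1.0]]
ft_force: [0.7, -1.7, -0.3]
grip_width: 0.0854
gripper_force: 0.0
```

```bash
cat >> h.py <<'E'
from scipy.spatial.transform import Rotation as Ro
def Rt(yaw,pitch):  # tool x along heading yaw, nose-down pitch (deg)
    R0=np.array([[1,0,0],[0,-1,0],[0,0,-1.]])
    return Ro.from_euler("z",yaw,degrees=True).as_matrix()@Ro.from_euler("y",pitch,degrees=True).as_matrix()@R0
def rel(p,yaw,pitch=0):
    s=env.observe(); R=np.array(s["tool_rot"])
    print("t",round(s["time_s"],2),"at",np.round(s["position"],4),"REL",((R.T@(np.array(p)-s["position"]))*100).round(2),Ro.from_matrix(R.T@Rt(yaw,pitch)).as_rotvec(degrees=True).round(1),"q",np.round(s["q"],0),"F",np.round(s["ft_force"],1))
E
python3 -c "
from h import *
rel((.584,.223,.2),-12)"
```

```text
t 1.12 at [0.5836 0.2251 0.1995] REL [-0.09  0.19 -0.05] [-0.   0.1 47.1] q [10. 31. 64.  0. 85. 65.] F [ 0.7 -1.7 -0.3]
```

Call:
jog_arm([
  [0,0.2,0,0,0,47],
  [0,0.2,0,0,0,47],
  [0,0.2,0,0,0,47],
  [0,0.2,0,0,0,47],
  [0,0.2,0,0,0,47],
  [0,0.2,0,0,0,47],
  [0,0.2,0,0,0,47],
  [0,0.2,0,0,0,47],
])

```text
time_s: 1.78
position: [0.5852, 0.2214, 0.2003]
tool_rot: [[0.979, -0.205, -0.0], [-0.205, -0.979, 0.0], [-0.0, 0.0, -1.0]]
ft_force: [0.7, 0.7, -0.0]
grip_width: 0.0853
gripper_force: 0.0
```

```bash
python3 - <<'E'
from h import *
im=env.get_image("wrist"); np.save("w1.npy",im,allow_pickle=True)
rel((.584,.223,.2),-12)
save("d",im["frame"])
P=pts(im,np.ones((384,512),bool)); o=np.array([.594,.221]); a=np.radians(-12)
L=P-[*o,0]; D=np.c_[L[:,0]*np.cos(a)+L[:,1]*np.sin(a),-L[:,0]*np.sin(a)+L[:,1]*np.cos(a),P[:,2]]*1000
m=(abs(D[:,1])<70)&(D[:,0]>-140)&(D[:,0]<120)
D=D[m]
def rect(P):
    if len(P)<5:return
    (c,s,a)=cv2.minAreaRect(P[:,:2].astype(np.float32)); return np.round(c,1),np.round(s,1),round(a,1),len(P)
for lo,hi in((6,15),(17,23),(29,38),(40,49),(49,60),(58,66)):
    q=D[(D[:,2]>lo)&(D[:,2]<hi)]; print(lo,hi,rect(q),np.median(q[:,2]).round(1),np.percentile(q,[1,99],axis=0).round(1).tolist())
# height profile along axis
for x in range(-116,104,6):
    q=D[(abs(D[:,0]-x)<2)&(abs(D[:,1]-0)<6)]
    print(x,np.median(q[:,2]).round(1) if len(q) else None,end="; ")
np.save("D.npy",D)
E
```

```text
t 1.83 at [0.5851 0.2214 0.2003] REL [-0.14 -0.14  0.03] [0.  0.  0.4] q [ 10.  31.  64.  -0.  85. 111.] F [-0.2 -0.9 -0. ]
6 15 (array([-10.3,  -1.1]), array([104.6, 213.9]), 89.9, 3131) 12.5 [[-114.3, -52.8, 10.5], [92.1, 50.9, 14.3]]
17 23 (array([-32. ,  -4.5]), array([ 84.4, 169.8]), 89.8, 10264) 20.6 [[-111.6, -45.8, 18.8], [52.0, 36.8, 22.4]]
29 38 (array([-34.5,  -4.6]), array([ 74.3, 154.4]), 89.9, 1468) 34.3 [[-111.3, -41.6, 29.1], [41.9, 32.2, 37.3]]
40 49 (array([-82.1,  -4.4]), array([59.4, 51.3]), 0.0, 306) 44.4 [[-111.7, -29.3, 40.1], [-52.4, 20.7, 48.9]]
49 60 (array([-85.3,  -4.3]), array([66.6, 52.2]), 0.1, 2042) 53.5 [[-117.4, -30.1, 49.3], [-53.0, 21.3, 59.9]]
58 66 (array([ 9.7, -5.1]), array([176.1,  84.5]), 0.2, 5695) 62.5 [[-76.3, -46.0, 58.8], [97.1, 36.5, 64.3]]
-116 53.3; -110 37.3; -104 20.4; -98 20.6; -92 None; -86 None; -80 58.8; -74 59.7; -68 59.5; -62 59.4; -56 53.0; -50 29.1; -44 28.7; -38 21.8; -32 20.6; -26 20.6; -20 20.8; -14 20.6; -8 20.7; -2 20.6; 4 285.4; 10 20.5; 16 20.5; 22 20.6; 28 20.9; 34 20.4; 40 20.5; 46 20.3; 52 20.6; 58 62.6; 64 62.7; 70 62.7; 76 62.7; 82 62.4; 88 62.4; 94 62.7; 100 None;
```

View pics/d.png

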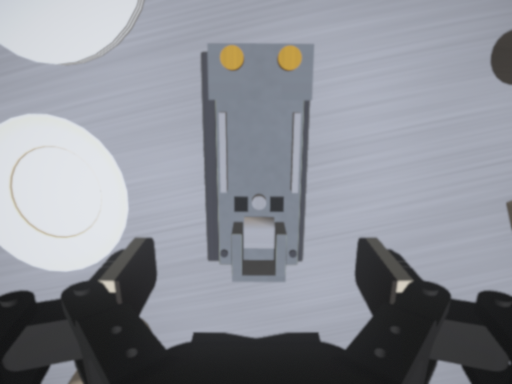

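The wrist view shows the dock from above. The head with its amber screws is at the top (row 70), the cheeks are the bright strips at columns 222 and 297, the pin is at (259,203), and the hook bolt is at (259,232). The seat sits to the right of the base centre, toward dock -y.

```bash
python3 - <<'E'
from h import *
D=np.load("D.npy")
def ext(m,n): q=D[m]; print(n,len(q),np.percentile(q,[0.5,2,50,98,99.5],axis=0).round(1).tolist())
x,y,z=D.T
ext((x>45)&(z>58),"head"); ext((z>31.5)&(z<37)&(abs(x)<60)&(abs(y+4.5)>28),"cheek")
ext((abs(x+42)<12)&(abs(y+4.5)<12)&(z>26)&(z<31.5),"pin")
ext((x>-75)&(x<-40)&(z>57)&(z<62),"hooktop")
ext((x>-118)&(x<-60)&(abs(y+4.5)>17)&(z>50)&(z<55),"guides")
ext((x>-60)&(x<-36)&(abs(y+4.5)>10)&(abs(y+4.5)<22)&(z<30),"pads")
im=np.load("w1.npy",allow_pickle=True).item()
o=np.array([.594,.221]);a=np.radians(-12)
def dk(p): L=p[:2]-o; return np.round(1000*np.array([L[0]*np.cos(a)+L[1]*np.sin(a),-L[0]*np.sin(a)+L[1]*np.cos(a)]),1)
g=cv2.cvtColor(im["frame"],cv2.COLOR_RGB2HSV); m=(g[...,1]>150)&(g[...,0]>10)&(g[...,0]<30)
m[120:]=0; print("screws",pts(im,m).mean(0))
print("pin px",dk(ray(im,259,203,.028)),"head corners",dk(ray(im,208,43,.062)),dk(ray(im,313,43,.062)),dk(ray(im,211,100,.062)),dk(ray(im,310,100,.062)))
E
```

```text
head 5991 [[53.6, -46.3, 60.9], [54.3, -45.1, 61.3], [76.0, -4.7, 62.8], [96.5, 35.6, 75.4], [97.2, 37.0, 75.9]]
cheek 1093 [[-32.0, -41.7, 31.8], [-30.6, -41.5, 32.6], [7.1, -35.5, 34.5], [41.7, 32.2, 35.9], [42.6, 32.3, 36.3]]
pin 167 [[-51.3, -10.7, 26.1], [-50.7, -10.7, 26.5], [-43.9, -4.8, 29.2], [-37.6, 2.0, 30.7], [-37.4, 2.0, 31.0]]
hooktop 584 [[-74.8, -18.4, 57.1], [-74.7, -18.3, 57.3], [-65.5, -4.7, 59.6], [-57.1, 9.0, 61.0], [-56.7, 9.0, 61.4]]
guides 918 [[-117.6, -30.3, 50.9], [-116.7, -30.1, 51.7], [-90.6, -21.5, 53.2], [-67.8, 21.4, 54.6], [-67.4, 21.6, 54.8]]
pads 544 [[-59.8, -26.3, 19.1], [-59.5, -26.1, 19.5], [-47.6, -14.9, 21.0], [-36.4, 17.2, 22.6], [-36.3, 17.3, 23.0]]
screws [0.67617027 0.19843768 0.07460623]
pin px [-45.5  -4.9] head corners [97.3 36.3] [ 97.6 -46.2] [53.4 35.1] [ 53.7 -45.5]
```

```bash
python3 -c "
from h import *
rel((.437,-.077,.2),12)"
```

```text
t 1.83 at [0.5851 0.2214 0.2003] REL [-8.510e+00  3.221e+01  3.000e-02] [  0.    0.  -23.6] q [ 10.  31.  64.  -0.  85. 111.] F [-0.2 -0.9 -0. ]
```

Call:
jog_arm([
  [-8.5,32.2,0,0,0,-23.6],
  [-8.5,32.2,0,0,0,-23.6],
  [-8.5,32.2,0,0,0,-23.6],
  [-8.5,32.2,0,0,0,-23.6],
  [-8.5,32.2,0,0,0,-23.6],
  [-8.5,32.2,0,0,0,-23.6],
  [-8.5,32.2,0,0,0,-23.6],
  [-8.5,32.2,0,0,0,-23.6],
])

```text
time_s: 2.5
position: [0.4367, -0.0757, 0.2006]
tool_rot: [[0.978, 0.21, 0.001], [0.21, -0.978, -0.0], [0.001, 0.0, -1.0]]
ft_force: [-0.0, -1.0, -0.1]
grip_width: 0.0852
gripper_force: 0.0
```

Call:
jog_arm([
  [0,0,0,0,0,0],
  [0,0,0,0,0,0],
  [0,0,0,0,0,0],
])

```text
time_s: 2.75
position: [0.4381, -0.0741, 0.2005]
tool_rot: [[0.978, 0.207, 0.001], [0.207, -0.978, 0.0], [0.001, 0.0, -1.0]]
ft_force: [-1.0, 1.0, 0.1]
grip_width: 0.085
gripper_force: 0.0
```

```bash
python3 - <<'E'
from h import *
im=env.get_image("wrist"); np.save("w2.npy",im,allow_pickle=True)
rel((.437,-.077,.2),12)
save("e",im["frame"])
P=pts(im,np.ones((384,512),bool))
def rect(P):
    (c,s,a)=cv2.minAreaRect((P[:,:2]*1000).astype(np.float32)); return np.round(c,1),np.round(s,1),round(a,1),len(P),np.median(P[:,2]).round(4)
q=P[(abs(P[:,0]-.45)<.09)&(abs(P[:,1]+.075)<.06)]
for lo,hi in((.006,.05),(.02,.03),(.055,.066)): print(lo,rect(q[(q[:,2]>lo)&(q[:,2]<hi)]))
E
```

```text
t 2.8 at [ 0.4382 -0.0736  0.2004] REL [-0.19  0.31  0.04] [-0. -0.  0.] q [-25.  13.  93.   0.  74.  53.] F [-0.5 -0.   0.3]
0.006 (array([489.2, -67.8]), array([32.1, 55.7]), 11.7, 1700, np.float64(0.0242))
0.02 (array([489.2, -67.7]), array([32. , 55.7]), 12.0, 1436, np.float64(0.0242))
0.055 (array([433.2, -79.1]), array([83.7, 56.1]), 11.7, 5965, np.float64(0.0604))
```

View pics/e.png

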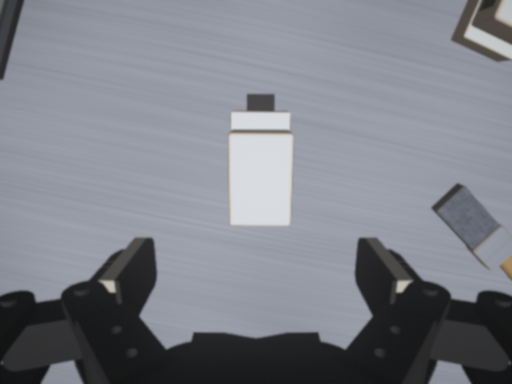

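Picture e shows the single square nose at (260,102) above the ledge and the top face, so this is the right refill. I go down and grip it.

```bash
python3 -c "
from h import *
rel((.4335,-.078,.022),11.7)"
```

```text
t 2.8 at [ 0.4382 -0.0736  0.2004] REL [-0.56  0.33 17.84] [-0.  -0.   0.3] q [-25.  13.  93.   0.  74.  53.] F [-0.5 -0.   0.3]
```

Call:
jog_arm([
  [-0.5,0.3,10,0,0,0.3],
  [-0.5,0.3,10,0,0,0.3],
  [-0.5,0.3,10,0,0,0.3],
  [-0.5,0.3,10,0,0,0.3],
  [-0.5,0.3,10,0,0,0.3],
])

```text
time_s: 3.22
position: [0.4341, -0.0773, 0.1003]
tool_rot: [[0.979, 0.204, -0.001], [0.204, -0.979, 0.001], [-0.001, -0.001, -1.0]]
ft_force: [0.2, 0.3, 0.9]
grip_width: 0.0856
gripper_force: 0.0
```

```bash
python3 -c "
from h import *
rel((.4335,-.078,.022),11.7)"
```

```text
t 3.22 at [ 0.4341 -0.0773  0.1003] REL [-0.06  0.07  7.83] [-0.   0.   0.1] q [-26.  20. 102.   0.  57.  53.] F [0.2 0.3 0.9]
```

Call:
jog_arm([
  [0,0,4,0,0,0],
  [0,0,7.8,0,0,0],
  [0,0,7.8,0,0,0],
  [0,0,7.8,0,0,0],
  [0,0,7.8,0,0,0],
])

```text
time_s: 3.63
position: [0.4351, -0.0785, 0.0246]
tool_rot: [[0.979, 0.202, 0.003], [0.202, -0.979, -0.002], [0.003, 0.002, -1.0]]
ft_force: [0.2, -0.2, 0.3]
grip_width: 0.0855
gripper_force: 0.0
```

Call:
jog_arm([
  [0,0,0,0,0,0],
  [0,0,0,0,0,0],
  [0,0,0,0,0,0],
  [0,0,0,0,0,0],
  [0,0,0,0,0,0],
  [0,0,0,0,0,0],
  [0,0,0,0,0,0],
  [0,0,0,0,0,0],
], hand=0, newtons=40)

```text
time_s: 4.3
position: [0.4344, -0.0786, 0.0241]
tool_rot: [[0.98, 0.201, 0.003], [0.201, -0.98, -0.001], [0.003, 0.002, -1.0]]
ft_force: [-1.4, 0.8, 12.8]
grip_width: 0.0557
gripper_force: 41.0
```

Call:
jog_arm([
  [0,0,-2,0,0,0],
  [0,0,-6,0,0,0],
  [0,0,-10,0,0,0],
  [0,0,-14,0,0,0],
  [0,0,-14,0,0,0],
  [0,0,-14,0,0,0],
  [0,0,-14,0,0,0],
])

```text
time_s: 4.88
position: [0.4329, -0.0779, 0.1619]
tool_rot: [[0.98, 0.201, -0.001], [0.201, -0.98, 0.0], [-0.001, -0.001, -1.0]]
ft_force: [-0.2, 0.1, -3.3]
grip_width: 0.0555
gripper_force: 45.4
```

```bash
python3 - <<'E'
from h import *
im=env.get_image("wrist"); s=env.observe(); np.save("w3.npy",im,allow_pickle=True)
rel((.434,-.0786,.164),11.7)
R=np.array(s["tool_rot"]); p=np.array(s["position"])
P=(pts(im,np.ones((384,512),bool))-p)@R*1000
print(R.round(3).tolist(), s["gripper_force"])
q=P[(abs(P[:,1])<29.5)&(abs(P[:,0])<90)&(P[:,2]>-60)&(P[:,2]<40)]
h=np.histogram(q[:,2],bins=range(-60,42,4)); print([(int(b),int(n)) for n,b in zip(*h) if n])
save("f",im["frame"]); np.save("P3.npy",P)
E
```

```text
t 4.93 at [ 0.4328 -0.0779  0.1613] REL [ 0.11  0.09 -0.27] [-0.1  0.1 -0.1] q [-26.  15.  97.  -0.  68.  53.] F [-0.4 -0.4 -2.4]
[[0.98, 0.201, -0.002], [0.201, -0.98, 0.001], [-0.002, -0.001, -1.0]] 45.43362379074097
[(-60, 193), (-56, 98), (-52, 28), (-48, 47), (-44, 541), (-40, 23004), (-36, 2289), (-32, 404), (-28, 343), (-24, 308), (-20, 291), (-16, 260), (-12, 232), (-8, 196), (-4, 4769), (0, 2571), (4, 249), (8, 1), (12, 55), (20, 15)]
```

View pics/f.png

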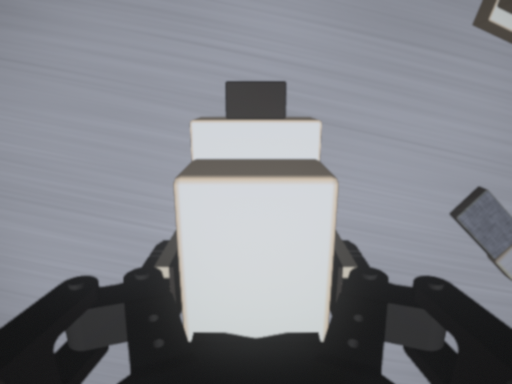

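The refill is held square in the gripper, with the nose at (256,98). Next I measure its pose in the hand.

```bash
python3 - <<'E'
from h import *
P=np.load("P3.npy"); 
t=P[(P[:,2]<-34)&(P[:,2]>-43)&(abs(P[:,1])<31)&(P[:,0]>-30)&(P[:,0]<60)]
A=np.c_[t[:,:2],np.ones(len(t))]; c=np.linalg.lstsq(A,t[:,2],rcond=None)[0]; print("top plane",c)
print("top x,y pct",np.percentile(t[:,:2],[.3,1,50,99,99.7],axis=0).round(1).tolist())
l=P[(P[:,2]<8)&(P[:,2]>-6)&(abs(P[:,1])<31)&(P[:,0]>30)&(P[:,0]<80)]
print("ledge",np.percentile(l,[.3,1,50,99,99.7],axis=0).round(1).tolist())
n=l[(l[:,0]>60)]; print("nose",np.percentile(n,[.5,2,50,98,99.5],axis=0).round(1).tolist())
E
```

```text
top plane [ 9.30836766e-03  1.15981848e-03 -3.71461372e+01]
top x,y pct [[-21.7, -29.7], [-20.2, -28.2], [12.4, -0.1], [39.9, 27.6], [40.3, 29.5]]
ledge [[39.8, -28.0, -5.7], [39.9, -27.3, -5.0], [51.9, -0.0, -0.5], [71.6, 26.7, 4.8], [72.0, 27.4, 6.8]]
nose [[60.0, -13.2, 1.5], [60.4, -12.8, 1.7], [66.2, -0.0, 3.0], [72.0, 12.2, 4.5], [72.0, 12.7, 4.8]]
```

```bash
cat >> h.py <<'E'
S=np.array([.5905,.2169]); YAW=-12.1
def dock(th,px,pz,ly=0):
    "TCP for refill's bottom front edge at seat (px,pz) mm, nose-down th"
    c,s=np.cos(np.radians(th)),np.sin(np.radians(th)); h=np.radians(YAW)
    tx=px-56.1*c+23.5*s; tz=pz+23.5*c+56.1*s
    xy=S+np.array([np.cos(h)*tx-np.sin(h)*ly,np.sin(h)*tx+np.cos(h)*ly])/1000
    return (*xy,tz/1000)
E
python3 -c "
from h import *
rel(dock(20,20,110),YAW,0); print(dock(20,20,110))
s=env.observe();print(s['wrist_torque'],s['joint_efforts'])"
```

```text
t 4.93 at [ 0.4328 -0.0779  0.1613] REL [ 19.12 -26.69   1.01] [-0.1  0.1 23.7] q [-26.  15.  97.  -0.  68.  53.] F [-0.4 -0.4 -2.4]
(np.float64(0.5663690111218426), np.float64(0.2220732357642538), np.float64(0.15127010662903884))
[-0.00569965 -0.00050533  0.03129465] [ 8.03713105e-02 -3.71149743e+01 -2.07505614e+01  2.64120186e-03
  1.92100561e-03 -2.42858823e-05]
```

Call:
jog_arm([
  [19,-26.6,-1,0,0,23.7],
  [19,-26.6,-1,0,0,23.7],
  [19,-26.6,-1,0,0,23.7],
  [19,-26.6,-1,0,0,23.7],
  [19,-26.6,-1,0,0,23.7],
  [19,-26.6,-1,0,0,23.7],
  [19,-26.6,-1,0,0,23.7],
  [19,-26.6,-1,0,0,23.7],
])

```text
time_s: 5.6
position: [0.5601, 0.2094, 0.1698]
tool_rot: [[0.978, -0.209, -0.004], [-0.209, -0.978, -0.001], [-0.004, 0.002, -1.0]]
ft_force: [0.2, -1.1, -2.5]
grip_width: 0.0551
gripper_force: 45.3
```

Call:
jog_arm([
  [0,0,0,0,-7,0],
  [0,0,0,0,-14,0],
  [0,0,0,0,-20,0],
  [0,0,0,0,-20,0],
  [0,0,0,0,-20,0],
])

```text
time_s: 6.02
position: [0.5606, 0.2069, 0.1691]
tool_rot: [[0.918, -0.21, -0.336], [-0.198, -0.978, 0.071], [-0.344, 0.002, -0.939]]
ft_force: [0.2, -0.9, -2.7]
grip_width: 0.0551
gripper_force: 45.3
```

```bash
python3 -c "
from h import *
rel(dock(20,20,90),YAW,20)"
```

```text
t 6.02 at [0.5606 0.2069 0.1691] REL [ 1.53 -1.62  3.47] [ 0.1  0.1 -0.1] q [  6.  38.  59.   6. 102. 109.] F [ 0.2 -0.9 -2.7]
```

Call:
jog_arm([
  [1.5,-1.6,3.4,0,0,0],
  [1.5,-1.6,3.4,0,0,0],
  [1.5,-1.6,3.4,0,0,0],
  [1.5,-1.6,3.4,0,0,0],
])

```text
time_s: 6.35
position: [0.5658, 0.2224, 0.1358]
tool_rot: [[0.92, -0.209, -0.333], [-0.197, -0.978, 0.071], [-0.34, -0.0, -0.94]]
ft_force: [0.2, -0.3, -1.3]
grip_width: 0.0551
gripper_force: 45.1
```

```bash
python3 -c "
from h import *
rel(dock(20,20,90),YAW,20)
rel(dock(20,28,28),YAW,20)"
```

```text
t 6.35 at [0.5658 0.2224 0.1358] REL [0.21 0.02 0.4 ] [ 0.  -0.1  0. ] q [  7.  40.  60.   7.  99. 109.] F [ 0.2 -0.3 -1.3]
t 6.35 at [0.5658 0.2224 0.1358] REL [3.07 0.02 5.96] [ 0.  -0.1  0. ] q [  7.  40.  60.   7.  99. 109.] F [ 0.2 -0.3 -1.3]
```

Call:
jog_arm([
  [1.0,0,2,0,0,0],
  [2,0,4,0,0,0],
  [3.0,0,5.9,0,0,0],
  [3.0,0,5.9,0,0,0],
  [3.0,0,5.9,0,0,0],
  [3.0,0,5.9,0,0,0],
])

```text
time_s: 6.85
position: [0.5745, 0.2207, 0.0712]
tool_rot: [[0.92, -0.21, -0.332], [-0.197, -0.978, 0.072], [-0.339, -0.001, -0.941]]
ft_force: [0.4, -0.8, -1.8]
grip_width: 0.0553
gripper_force: 45.8
```

```bash
python3 -c "
from h import *
rel(dock(20,28,28),YAW,20)
rel(dock(20,46.5,23),YAW,20)
im=env.get_image('scene'); f=im['frame']; im2=env.get_image('side'); g=im2['frame']
save('g',np.hstack([cv2.resize(f[140:260,260:380],(400,400),interpolation=2),cv2.resize(g[170:310,140:280],(400,400),interpolation=2)]))
"
```

```text
t 6.85 at [0.5745 0.2207 0.0712] REL [0.04 0.03 0.19] [-0.  -0.2  0. ] q [  7.  44.  63.   6.  92. 108.] F [ 0.4 -0.8 -1.8]
t 6.85 at [0.5745 0.2207 0.0712] REL [1.95 0.03 0.03] [-0.  -0.2  0. ] q [  7.  44.  63.   6.  92. 108.] F [ 0.4 -0.8 -1.8]
```

View pics/g.png

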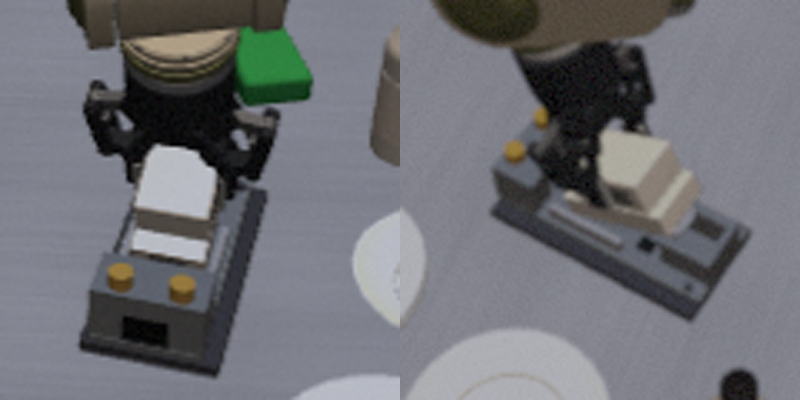

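In picture g (scene view left, side view right) the refill is tilted nose-down between the cheeks, lined up with the head and above the hook. Now I slide the nose in.

Call:
jog_arm([
  [0.5,0,0.0,0,0,0],
  [0.8,0,0.0,0,0,0],
  [1.1,0,0.0,0,0,0],
  [1.4,0,0.0,0,0,0],
  [1.7,0,0.0,0,0,0],
  [1.9,0,0.0,0,0,0],
  [1.9,0,0,0,0,0],
])

```text
time_s: 7.53
position: [0.5909, 0.2173, 0.0638]
tool_rot: [[0.918, -0.209, -0.336], [-0.196, -0.978, 0.072], [-0.344, -0.0, -0.939]]
ft_force: [-6.0, 0.6, 7.5]
grip_width: 0.0553
gripper_force: 46.8
```

```bash
python3 -c "
from h import *
rel(dock(20,46.5,23),YAW,20)
rel(dock(20,47,20.5),YAW,20)
rel(dock(15.5,48.5,20.5),YAW,15.5)
"
```

```text
t 7.53 at [0.5909 0.2173 0.0638] REL [ 0.13  0.05 -0.09] [-0.   0.1  0. ] q [  7.  46.  60.   6.  93. 108.] F [-6.   0.6  7.5]
t 7.53 at [0.5909 0.2173 0.0638] REL [0.26 0.05 0.12] [-0.   0.1  0. ] q [  7.  46.  60.   6.  93. 108.] F [-6.   0.6  7.5]
t 7.53 at [0.5909 0.2173 0.0638] REL [0.23 0.05 0.52] [-0.   4.6  0. ] q [  7.  46.  60.   6.  93. 108.] F [-6.   0.6  7.5]
```

Contact has come earlier than predicted, at about 9 N. I check the refill's pose in the hand and the gap to the head.

```bash
python3 - <<'E'
from h import *
im=env.get_image("wrist"); s=env.observe(); R=np.array(s["tool_rot"]); p=np.array(s["position"])
W=pts(im,np.ones((384,512),bool)); P=(W-p)@R*1000
t=P[(P[:,2]<-30)&(P[:,2]>-45)&(abs(P[:,1])<25)&(P[:,0]>-15)&(P[:,0]<37)]
A=np.c_[t[:,:2],np.ones(len(t))]; print("plane",np.linalg.lstsq(A,t[:,2],rcond=None)[0],"front",np.percentile(P[(P[:,2]<-33)&(P[:,2]>-43)&(abs(P[:,1])<25)&(P[:,0]<60)][:,0],99.5), s["ft_force"],s["wrist_torque"])
h=np.radians(YAW); L=(W-[*S,0])*1000; D=np.c_[L[:,0]*np.cos(h)+L[:,1]*np.sin(h),-L[:,0]*np.sin(h)+L[:,1]*np.cos(h),L[:,2]]
q=D[(D[:,0]>45)&(D[:,2]>60)&(D[:,2]<65)&(abs(D[:,1])<50)]; print("head",np.percentile(q,[.5,2,50,98,99.5],axis=0).round(1).tolist())
for x in range(20,66,2):
    q=D[(abs(D[:,0]-x)<1)&(abs(D[:,1])<12)]; print(x,np.median(q[:,2]).round(1) if len(q) else None,end=";")
save("i",im["frame"])
f=env.get_image("side")["frame"]; save("j",np.hstack([cv2.resize(im["frame"],(440,330)),cv2.resize(f[190:290,160:260],(330,330),interpolation=2)]))
E
```

```text
plane [ 6.43788631e-02  2.70782701e-03 -3.64691062e+01] front 39.52201803334023 [-4.46382236  0.32272147  6.8448922 ] [ 0.06144496  1.01914666 -0.02572203]
head [[56.6, -41.8, 60.9], [57.4, -40.8, 61.3], [77.2, -0.1, 62.6], [99.4, 40.6, 63.9], [99.8, 41.6, 64.3]]
20 94.8;22 94.0;24 93.1;26 92.2;28 91.3;30 90.4;32 89.6;34 129.2;36 131.0;38 136.2;40 140.8;42 84.8;44 83.3;46 81.8;48 81.4;50 145.7;52 148.6;54 149.8;56 62.3;58 62.5;60 62.5;62 62.5;64 62.4;
```

View pics/j.png

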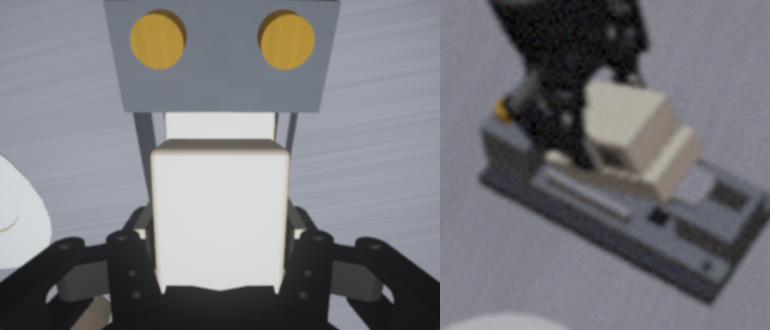

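The head is where the model says, but the refill has rocked about 3° nose-down in the fingers. I firm up the grip, lift 4 mm off the contact and remeasure in the hand.

Call:
jog_arm([
  [-0.15,0,-0.4,0,0,0],
  [-0.15,0,-0.4,0,0,0],
  [-0.15,0,-0.4,0,0,0],
  [-0.15,0,-0.4,0,0,0],
], newtons=80)

```text
time_s: 7.97
position: [0.5915, 0.2169, 0.0665]
tool_rot: [[0.919, -0.21, -0.335], [-0.197, -0.978, 0.072], [-0.342, 0.0, -0.94]]
ft_force: [-0.2, -0.1, -2.2]
grip_width: 0.0552
gripper_force: 84.6
```

```bash
cat >> h.py <<'E'
HP=[52.3,27.4,3.1]
def dock2(th,px,pz,ly=0):
    "refill pitch th; returns TCP and tool pitch, pivot at tool (HP0,HP1), in-hand pitch HP2"
    tp=th-HP[2]; c,s=np.cos(np.radians(tp)),np.sin(np.radians(tp)); h=np.radians(YAW)
    tx=px-HP[0]*c+HP[1]*s; tz=pz+HP[1]*c+HP[0]*s
    xy=S+np.array([np.cos(h)*tx-np.sin(h)*ly,np.sin(h)*tx+np.cos(h)*ly])/1000
    return (*xy,tz/1000),YAW,tp
def inhand():
    im=env.get_image("wrist"); s=env.observe(); R=np.array(s["tool_rot"]); p=np.array(s["position"])
    W=pts(im,np.ones((384,512),bool)); P=(W-p)@R*1000
    t=P[(P[:,2]<-28)&(P[:,2]>-45)&(abs(P[:,1])<22)&(P[:,0]>-10)&(P[:,0]<36)]
    for _ in range(3):
        A=np.c_[t[:,0],np.ones(len(t))]; k=np.linalg.lstsq(A,t[:,2],rcond=None)[0]
        t=t[abs(t[:,2]-A@k)<1.5]
    e=P[(abs(P[:,2]-k[0]*P[:,0]-k[1])<1.2)&(abs(P[:,1])<22)&(P[:,0]<50)]
    xf=np.percentile(e[:,0],99.5); zf=k[0]*xf+k[1]+.6; a=np.arctan(k[0])
    piv=[xf+16*np.cos(a)-60*np.sin(a), zf+60*np.cos(a)+16*np.sin(a), np.degrees(a)]
    T=s["position"]; d=R@[piv[0],0,piv[1]]/1000+T; L=(d[:2]-S)*1000; h=np.radians(YAW)
    th=np.degrees(np.arcsin(-R[2,0]))+piv[2]
    px=L[0]*np.cos(h)+L[1]*np.sin(h); pz=d[2]*1000
    print("inhand",np.round(piv,2),"pivot px,pz,y",px.round(1),pz.round(1),(-L[0]*np.sin(h)+L[1]*np.cos(h)).round(1),"th",th.round(1),"tail",(px-110*np.cos(np.radians(th))).round(1),(pz+110*np.sin(np.radians(th))).round(1),"F",np.round(s["ft_force"],1),"tq",np.round(s["wrist_torque"],2),"t",s["time_s"])
    return piv
E
python3 -c "
from h import *
inhand()"
```

```text
inhand [51.91 27.69  3.65] pivot px,pz,y 40.2 22.7 0.2 th 23.7 tail -60.6 66.9 F [-1.1 -0.3 -2.8] tq [-0.09 -0.3   0.02] t 8.0167
```

Call:
jog_arm([
  [0.15,0,-0.04,0,0,0],
  [0.3,0,-0.08,0,0,0],
  [0.45,0,-0.12,0,0,0],
  [0.53,0,-0.15,0,0,0],
  [0.53,0,-0.15,0,0,0],
  [0.53,0,-0.15,0,0,0],
])

```text
time_s: 8.52
position: [0.5968, 0.2159, 0.0664]
tool_rot: [[0.919, -0.209, -0.334], [-0.197, -0.978, 0.072], [-0.342, 0.0, -0.94]]
ft_force: [-0.5, -0.0, -3.0]
grip_width: 0.0552
gripper_force: 84.6
```

```bash
python3 -c "
from h import *
HP[:]=inhand()
rel(*dock2(20,47,22)); rel(*dock2(16,48.7,21.5))"
```

```text
inhand [51.97 27.78  3.62] pivot px,pz,y 45.6 22.6 0.3 th 23.6 tail -55.1 66.6 F [-0.1 -0.9 -2.7] tq [-0.07 -0.33 -0.03] t 8.5667
t 8.57 at [0.5967 0.2159 0.0664] REL [-0.02  0.03  0.34] [0.  3.6 0. ] q [  7.  46.  59.   6.  94. 108.] F [-0.1 -0.9 -2.7]
t 8.57 at [0.5967 0.2159 0.0664] REL [0.   0.03 0.71] [0.  7.6 0. ] q [  7.  46.  59.   6.  94. 108.] F [-0.1 -0.9 -2.7]
```

Call:
jog_arm([
  [0,0,0.12,0,1.2,0],
  [0,0,0.23,0,2.4,0],
  [0,0,0.34,0,3.6,0],
  [0,0,0.44,0,4.6,0],
  [0,0,0.53,0,5.6,0],
  [0,0,0.53,0,5.6,0],
])

```text
time_s: 9.07
position: [0.5951, 0.2163, 0.062]
tool_rot: [[0.948, -0.209, -0.241], [-0.203, -0.978, 0.052], [-0.247, -0.0, -0.969]]
ft_force: [2.5, 0.6, -2.8]
grip_width: 0.0549
gripper_force: 84.9
```

```bash
python3 -c "
from h import *
HP[:]=inhand()
rel(*dock2(16,49,21)); rel(*dock2(14,49.8,21))"
```

```text
inhand [51.86 27.56  3.55] pivot px,pz,y 48.1 22.4 0.4 th 17.9 tail -56.6 56.1 F [ 0.9 -0.9 -2.3] tq [-0.06 -0.44  0.04] t 9.1167
t 9.12 at [0.5952 0.2163 0.0619] REL [0.03 0.04 0.28] [-0.   1.9  0. ] q [  7.  44.  63.   5.  86. 109.] F [ 0.9 -0.9 -2.3]
t 9.12 at [0.5952 0.2163 0.0619] REL [0.02 0.04 0.45] [-0.   3.9  0. ] q [  7.  44.  63.   5.  86. 109.] F [ 0.9 -0.9 -2.3]
```

Call:
jog_arm([
  [0.02,0.03,0.11,0,0.9,0],
  [0.03,0.03,0.23,0,1.9,0],
  [0.03,0.03,0.34,0,2.9,0],
  [0.03,0.03,0.44,0,3.9,0],
  [0.03,0.03,0.44,0,3.9,0],
])

```text
time_s: 9.53
position: [0.5941, 0.2162, 0.0569]
tool_rot: [[0.962, -0.209, -0.176], [-0.206, -0.978, 0.038], [-0.18, 0.0, -0.984]]
ft_force: [3.2, -0.3, -3.3]
grip_width: 0.0548
gripper_force: 85.1
```

```bash
python3 -c "
from h import *
HP[:]=inhand()
rel(*dock2(11.5,50.8,20.7)); rel(*dock2(9,52,20.5))"
```

```text
inhand [51.93 27.52  3.49] pivot px,pz,y 49.8 20.4 0.0 th 13.9 tail -56.9 46.9 F [ 1.7 -0.1 -2.1] tq [-0.01 -0.62 -0.07] t 9.5833
t 9.58 at [0.5942 0.2162 0.0569] REL [-0.02  0.    0.18] [0.  2.4 0. ] q [  8.  43.  67.   4.  80. 109.] F [ 1.7 -0.1 -2.1]
t 9.58 at [0.5942 0.2162 0.0569] REL [-0.    0.    0.41] [0.  4.9 0. ] q [  8.  43.  67.   4.  80. 109.] F [ 1.7 -0.1 -2.1]
```

Call:
jog_arm([
  [0,0,0.09,0,1.2,0],
  [0,0,0.18,0,2.4,0],
  [0,0,0.3,0,3.7,0],
  [0,0,0.41,0,4.9,0],
  [0,0,0.41,0,4.9,0],
])

```text
time_s: 10.0
position: [0.5931, 0.2162, 0.0526]
tool_rot: [[0.973, -0.209, -0.095], [-0.208, -0.978, 0.02], [-0.097, 0.001, -0.995]]
ft_force: [3.4, -0.3, -4.8]
grip_width: 0.0552
gripper_force: 85.2
```

```bash
python3 -c "
from h import *
HP[:]=inhand()
rel(*dock2(7,53,20.5));rel(*dock2(5,53.8,20.3)); rel(*dock2(2.5,54.6,20.2))"
```

```text
inhand [51.99 27.47  3.46] pivot px,pz,y 51.8 20.2 -0.1 th 9.1 tail -56.8 37.6 F [ 1.3  1.2 -4.1] tq [-0.01 -0.5  -0.02] t 10.05
t 10.05 at [0.5932 0.2162 0.0527] REL [ 0.02 -0.01  0.15] [0.  2.1 0. ] q [  8.  41.  70.   2.  74. 110.] F [ 1.3  1.2 -4.1]
t 10.05 at [0.5932 0.2162 0.0527] REL [ 0.01 -0.01  0.35] [0.  4.1 0. ] q [  8.  41.  70.   2.  74. 110.] F [ 1.3  1.2 -4.1]
t 10.05 at [0.5932 0.2162 0.0527] REL [-0.   -0.01  0.59] [0.  6.6 0. ] q [  8.  41.  70.   2.  74. 110.] F [ 1.3  1.2 -4.1]
```

Call:
jog_arm([
  [0.02,0,0.08,0,1.0,0],
  [0.02,0,0.15,0,2.1,0],
  [0.02,0,0.25,0,3.1,0],
  [0.02,0,0.35,0,4.1,0],
  [0.02,0,0.35,0,4.1,0],
])

```text
time_s: 10.47
position: [0.5927, 0.2163, 0.0494]
tool_rot: [[0.978, -0.209, -0.026], [-0.209, -0.978, 0.005], [-0.026, 0.001, -1.0]]
ft_force: [0.7, -0.3, -4.4]
grip_width: 0.0549
gripper_force: 85.4
```

```bash
python3 -c "
from h import *
HP[:]=inhand()
rel(*dock2(2.5,54.6,20.2));rel(*dock2(1,55,20.2));rel(*dock2(0,55,20.0)); rel(*dock2(-.5,55,20))"
```

```text
inhand [51.97 27.5   3.6 ] pivot px,pz,y 53.5 20.5 -0.1 th 5.2 tail -56.1 30.4 F [-1.3  0.2 -3. ] tq [-0.01  0.16  0.03] t 10.5167
t 10.52 at [0.5927 0.2163 0.0494] REL [-0.01 -0.01  0.27] [0.  2.7 0. ] q [  9.  40.  73.   1.  68. 111.] F [-1.3  0.2 -3. ]
t 10.52 at [0.5927 0.2163 0.0494] REL [-0.04 -0.01  0.41] [0.  4.2 0. ] q [  9.  40.  73.   1.  68. 111.] F [-1.3  0.2 -3. ]
t 10.52 at [0.5927 0.2163 0.0494] REL [-0.08 -0.01  0.52] [0.  5.2 0. ] q [  9.  40.  73.   1.  68. 111.] F [-1.3  0.2 -3. ]
t 10.52 at [0.5927 0.2163 0.0494] REL [-0.1  -0.01  0.57] [0.  5.7 0. ] q [  9.  40.  73.   1.  68. 111.] F [-1.3  0.2 -3. ]
```

Pin contact starts here, so I go in gentler steps.

Call:
jog_arm([
  [0,0,0.07,0,0.7,0],
  [0,0,0.14,0,1.4,0],
  [0,0,0.21,0,2.1,0],
  [0,0,0.27,0,2.7,0],
  [0,0,0.27,0,2.7,0],
])

```text
time_s: 10.93
position: [0.5927, 0.2164, 0.047]
tool_rot: [[0.978, -0.209, 0.021], [-0.209, -0.978, -0.005], [0.021, 0.0, -1.0]]
ft_force: [-4.1, -1.1, 3.5]
grip_width: 0.0546
gripper_force: 86.0
```

```bash
python3 -c "
from h import *
HP[:]=inhand()
rel(*dock2(1,54.9,20.2));rel(*dock2(0,55,20.0)); rel(*dock2(-.5,55,20))"
```

```text
inhand [51.76 27.73  3.91] pivot px,pz,y 54.5 20.3 -0.0 th 2.7 tail -55.3 25.6 F [-6.4 -0.7  5.9] tq [0.   1.3  0.03] t 10.9833
t 10.98 at [0.5927 0.2164 0.047 ] REL [-0.05 -0.    0.17] [0.  1.7 0. ] q [ 10.  39.  76.  -0.  64. 112.] F [-6.4 -0.7  5.9]
t 10.98 at [0.5927 0.2164 0.047 ] REL [-0.08 -0.    0.29] [0.  2.7 0. ] q [ 10.  39.  76.  -0.  64. 112.] F [-6.4 -0.7  5.9]
t 10.98 at [0.5927 0.2164 0.047 ] REL [-0.1  -0.    0.33] [0.  3.2 0. ] q [ 10.  39.  76.  -0.  64. 112.] F [-6.4 -0.7  5.9]
```

Call:
jog_arm([
  [-0.05,0,0.06,0,0.6,0],
  [-0.08,0,0.12,0,1.2,0],
  [-0.08,0,0.17,0,1.7,0],
  [-0.1,0,0.22,0,2.2,0],
  [-0.1,0,0.22,0,2.2,0],
])

```text
time_s: 11.4
position: [0.5925, 0.2166, 0.0451]
tool_rot: [[0.976, -0.209, 0.059], [-0.209, -0.978, -0.013], [0.061, -0.0, -0.998]]
ft_force: [-2.8, -0.1, 6.8]
grip_width: 0.0552
gripper_force: 86.2
```

```bash
python3 -c "
from h import *
HP[:]=inhand()
rel(*dock2(0,55,20.0)); rel(*dock2(-.5,55,20))"
```

```text
inhand [51.7  27.78  3.91] pivot px,pz,y 55.3 20.5 0.1 th 0.5 tail -54.7 21.4 F [-3.8 -1.2  6.1] tq [-0.03  1.09  0.02] t 11.45
t 11.45 at [0.5925 0.2165 0.0452] REL [-0.06  0.01  0.09] [-0.   0.5  0. ] q [ 10.  39.  77.  -1.  61. 113.] F [-3.8 -1.2  6.1]
t 11.45 at [0.5925 0.2165 0.0452] REL [-0.08  0.01  0.14] [-0.  1.  0.] q [ 10.  39.  77.  -1.  61. 113.] F [-3.8 -1.2  6.1]
```

Call:
jog_arm([
  [-0.03,0,0.05,0,0.5,0],
  [-0.06,0,0.1,0,0.9,0],
  [-0.06,0,0.1,0,0.9,0],
  [-0.06,0,0.1,0,0.9,0],
])

```text
time_s: 11.78
position: [0.5924, 0.2166, 0.045]
tool_rot: [[0.975, -0.209, 0.075], [-0.209, -0.978, -0.016], [0.077, -0.0, -0.997]]
ft_force: [-4.1, -1.1, 11.8]
grip_width: 0.0549
gripper_force: 87.1
```

```bash
python3 -c "
from h import *
inhand()
for n in ('scene','side'):
  im=env.get_image(n)
  for d in env.regions_of(n,'latch')[:1]: print(n,d['score'],d['point'])
f=env.get_image('side')['frame'];g=env.get_image('scene')['frame']
save('k',np.hstack([cv2.resize(f[200:300,170:270],(400,400),interpolation=2),cv2.resize(g[150:250,270:370],(400,400),interpolation=2)]))"
```

```text
inhand [51.46 27.93  4.15] pivot px,pz,y 55.3 21.1 0.1 th -0.3 tail -54.7 20.6 F [-3.8 -1.3 12.4] tq [-0.19  1.48  0.07] t 11.8333
scene 0.71 [207.2, 311.7]
side 0.67 [245.1, 235.0]
```

View pics/k.png

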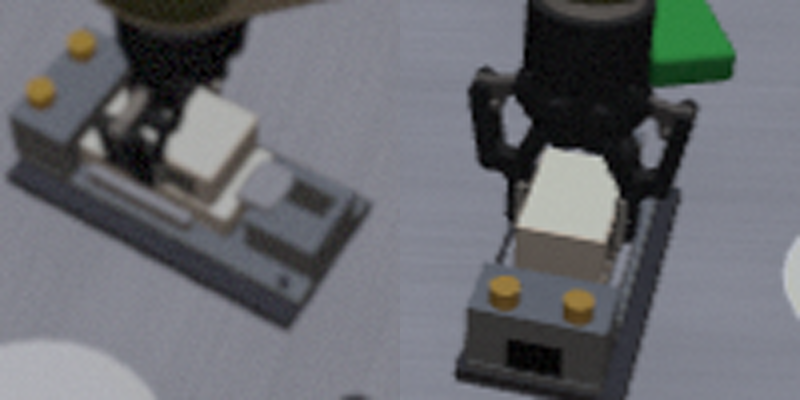

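In picture k the refill lies flat, with the hook plate (265,185 in the left half) over the tail ledge. I release and back off.

Call:
jog_arm([
  [0,0,0,0,0,0],
  [0,0,0,0,0,0],
  [0,0,0,0,0,0],
  [0,0,0,0,0,0],
  [0,0,0,0,0,0],
  [0,0,0,0,0,0],
], hand=1)

```text
time_s: 12.63
position: [0.5918, 0.2166, 0.0435]
tool_rot: [[0.975, -0.21, 0.073], [-0.209, -0.978, -0.016], [0.075, -0.0, -0.997]]
ft_force: [0.2, 0.7, 0.5]
grip_width: 0.0855
gripper_force: 0.0
```

Call:
jog_arm([
  [0,0,-1,0,0,0],
  [0,0,-3,0,0,0],
  [0,0,-6,0,0,0],
  [0,0,-10,0,0,0],
  [0,0,-14,0,0,0],
  [0,0,-14,0,-4,0],
  [0,0,-14,0,-4,0],
  [0,0,-14,0,-4,0],
])

```text
time_s: 13.3
position: [0.5816, 0.2186, 0.1834]
tool_rot: [[0.978, -0.21, 0.006], [-0.21, -0.978, -0.001], [0.007, 0.0, -1.0]]
ft_force: [-0.3, 0.3, -0.6]
grip_width: 0.0853
gripper_force: 0.0
```

```bash
python3 - <<'E'
from h import *
im=env.get_image("wrist"); h=np.radians(YAW)
L=(pts(im,np.ones((384,512),bool))-[*S,0])*1000; D=np.c_[L[:,0]*np.cos(h)+L[:,1]*np.sin(h),-L[:,0]*np.sin(h)+L[:,1]*np.cos(h),L[:,2]-.6]
t=D[(abs(D[:,0])<36)&(abs(D[:,1])<25)&(D[:,2]>70)&(D[:,2]<100)]
A=np.c_[t[:,:2],np.ones(len(t))]; print("top plane",np.linalg.lstsq(A,t[:,2],rcond=None)[0].round(4))
q=D[(D[:,2]>75)&(D[:,2]<90)&(abs(D[:,1])<40)&(abs(D[:,0])<60)]; print("top ext",np.percentile(q,[.5,2,50,98,99.5],axis=0).round(1).tolist())
k=D[(D[:,0]>-80)&(D[:,0]<-40)&(abs(D[:,1])<12)&(D[:,2]>52)&(D[:,2]<66)]; print("hook top",np.percentile(k,[.5,2,50,98,99.5],axis=0).round(1).tolist())
for x in range(-70,-40,2):
    q=D[(abs(D[:,0]-x)<1)&(abs(D[:,1])<10)]; print(x,np.median(q[:,2]).round(1) if len(q) else None,end=";")
print(env.observe()["position"],env.observe()["ft_force"])
save("l",im["frame"])
E
```

```text
top plane [-1.10000e-02  1.40000e-03  8.16697e+01]
top ext [[-41.6, -27.3, 78.2], [-39.9, -26.3, 79.3], [2.2, 0.3, 81.6], [39.6, 27.0, 83.1], [40.8, 28.0, 83.4]]
hook top [[-75.8, -11.7, 53.3], [-75.5, -11.6, 54.0], [-63.3, 0.4, 58.9], [-53.5, 11.6, 60.4], [-53.2, 11.7, 60.6]]
-70 59.1;-68 59.2;-66 59.2;-64 59.0;-62 59.1;-60 58.9;-58 59.0;-56 58.1;-54 55.0;-52 None;-50 None;-48 None;-46 None;-44 None;-42 81.5;[0.58109141 0.21864951 0.18255323] [-1.03071215  0.0080281  -0.12954032]
```

View pics/l.png

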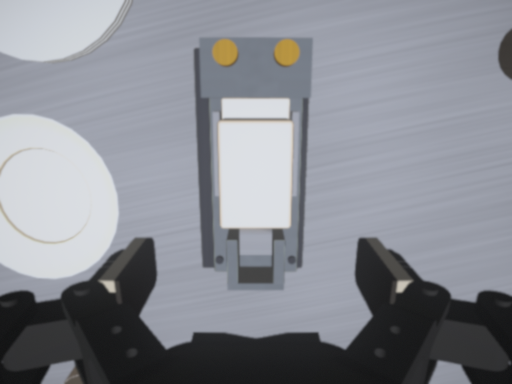

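Picture l shows the refill seated between the cheeks and flat (slope about 0.01). The tail is about 1.5 mm above the pads, so the hook holds it against the pin. The bolt's ramp edge is at -54 to -56, about where it was before docking, so the bolt is back out. I hand in.

```bash
python3 -c "
from h import *
print(env.close_job())"
```

```text
the job is handed in; nothing more can be done
None
```

I docked the square-nosed refill and handed the job in at about 13 s: it lies flat with the latch back out over its ledge and stayed down when released, but the hand-in returned no verdict.

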